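Level the carving panel in its pivoting frame and lock it

ROBOT

A 6-joint arm with a two-finger parallel gripper is mounted at the origin on the work surface. World frame = base frame: x ahead of the robot, y to its left, z up, the work surface at z = 0. Lengths are in mm, angles in degrees, forces in N, time in s.
With the tool pointing down it reaches from about 300 to 850 mm from the base axis. Payload 4.2 kg.
Tool frame: the origin (TCP) lies on the centre line of the jaws, within the pads' length; the fingertips stand 14 mm ahead of it and the grasp point (between the pads) lies 5 mm behind it (env.finger_overhang is the z of the fingertips in the tool frame, in mm); z points along the fingers, y is the line along which they close (so a half turn about z gives the same grasp; the last joint's range is limited). The gripper opens to 91 mm and grips with 3 to 60 N. Pads are 32 mm wide; open, the fingers measure 118 mm over their backs; the gripper's body (76 mm by 178 mm) begins 60 mm behind the grasp point.
Start: joints at [72.823, 18.312, 89.639, -0, 72.044, -1.146], TCP at [158.796, 552.656, 192.976] pointing down, gripper open.
Joint ranges: [-177.97, 177.97], [-48.28, 115.42], [12.27, 149.76], [-77.06, 257.06], [2.81, 150.46], [-146.56, 146.56]. Speed limits (degrees/s): [147.25, 147.25, 180, 180, 180, 180].

INTERFACE

Orientations are given as [roll, pitch, yaw] about the fixed x, y, z axes, in that order (R = Rz(yaw) Ry(pitch) Rx(roll)).
In Python, from workcell import sensors, viewer, env gives the robot as it stands. The module is installed in compiled form; this text tells all that it offers.
- The arm moves only by the tool step_arm, never from a script. Its argument "plan" is one flat list of numbers, 6 for each row, row after row: the shift along the tool's x, y, z in cm, then the turn, a rotation vector about the tool's x, y, z in rad. In form: [x, y, z, wx, wy, wz, x, y, z, wx, wy, wz, ...]. A call has 1 to 5 rows; each row shifts and turns the commanded pose from where the row before left it, along the tool's axes as they then stand; what a row does not reach is not made up. A row lasts 1/12 s, in which the tool goes at most 41.7 mm and 7.16 degrees, less where a joint would pass 70% of its speed; a pose out of reach is approached as far as the arm can. A call is refused whole if a number of a shift passes 4.17 or a number of a turn 0.125, either way. A call with a gripper value outside its range is refused whole. "hand" is the finger opening in cm, from 0 to 9.12, set as the call begins (left out, the last holds). The fingers move at their own pace and stop on an object; "newtons" is the grip in N (left out, the last holds). Time passes only in rows, so rows that do not move let the fingers close. It gives the time, the measured TCP pose, the force, the opening and the grip force at its end, in the units of the state.
- sensors.state(): the state, without advancing time (a new reading comes with each control period).
- viewer.grab_frame(name): name is "side" or "top" or "wrist"; returns a dict with "img" (420x560x3 uint8, red, green, blue), "fx", "fy", "cx", "cy" (pixels), "k1" (the pictures are not rectified: a ray, as slopes to the right and down, at radius r is drawn at 1 + k1 r^2 times it, then the intrinsics apply), "position" and "attitude" of the camera in the world. Camera axes: x right, y down, z forward; pixel columns grow to the right and rows downward; lengths in mm; the calibration is good to about 2 mm. A picture is of the moment at which its call begins. There is no depth.
- env.job_done(): hands the job in; it is judged then, once.
Trained networks look in a picture, given as the dict that the camera call returned (one of the last four; its "shot" number tells which), for a name from the list of things; names that differ only in an ending like _2 or _b are one class to them, and where a whole thing is asked for, a point or a joint stands for the part that bears it (a point fixed in the world has none). Each returns a list of dicts, best first, with "score" (0 to 1); they miss things now and then, are a little off and sometimes report something else, mostly with a low value. They report only what shows in the picture. A call takes as long as a camera call.
- viewer.boxes_of(name, picture): "location" ([column, row] in pixels, amid what is visible of it).
- viewer.pinpoint(name, picture): "location" ([column, row] in pixels: a listed point, or the origin of a listed thing).
The state is a dict: "time_s": time; "qpos": joint angles; "qvel": joint speeds; "effort": joint torques, N m; "ee_pos": TCP position; "ee_rot": TCP orientation; "force": force on the tool from outside, world axes, zero at the start; "torque": the same for the moment, N m; "gripper_width": finger opening in mm; "gripper_force": force on a finger pad.
Only numpy, scipy, OpenCV 4.12 (cv2) and the standard library are available. Lean on these libraries where they do the work, as an engineer would, in place of code of your own. Each camera call takes 0.05 s, during which the arm holds its last target. There are 200 camera calls.

TASK

The wooden panel in the carver's pivoting frame has been left tipped up. Turn it about its long axis until it lies level, carved face up, and then lock the frame by turning the T-handled knob on top of one of its two posts clockwise as far as it goes. Level the panel before you lock, and leave it level with the knob locked.

Things in the scene. Friction and masses are not known exactly. Their poses are not given: they have to be found in the camera images.
- frame: Dark wood, fixed: plank 110 x 310 x 20 mm, posts (36 x 34 mm, 125 mm high) at own y = +-135 mm. Origin: under the plank's centre, at bench level. Own y runs along the panel's pivot axis, 100 mm above the origin; own x is level, pointing away from the robot. One post bears the T-handled lock knob, the other a round cap (varies). A separate clamp with a like T-handle is not part of the job.
- panel (a joint): Panel turn, rad: 0 level, carved face up; positive (found 0.45 to 0.85): the edge at frame -x (robot side) is up. Limits -0.9, 1.1. Pale wood, 140 (own x) x 200 x 16 mm, centred on the axis; when level its top is 108 mm above the bench. Carving under 4 mm, look only, within 30 mm of the centre line. Balanced, stays where left (friction 0.22 N m): 6 N down, 38 mm from the axis, turns it.
- lock (a joint): Turn of the lock knob, rad, clockwise seen from above: 0 is loose (bar along the frame's x axis, square to the panel's long axis), 1.35 is the locked stop, 77 degrees clockwise of that. Found at 0 to 0.3; locked from 1.15. Stays where left; friction about 0.06 N m. Locking does not itself stiffen the panel.
- lock_grip (a point): Centre of the lock knob's upright bar, on the knob's vertical turning axis, over one of the two posts. Dark steel bar 50 mm long x 14 mm thick x 32 mm tall; this point is 157 mm above the bench, the bar's top 171 mm, its underside 139 mm (collar below: 30 mm across, top at 135 mm). The point's own x runs along the bar.

How it is judged (in metres and radians):
On the way, in this order (a step that is already met when the one before it is completed fails the run):
1. the panel lies level and still while the knob is still loose (value of joint panel between -0.175 and 0.175 rad and velocity of joint panel between -0.1 and 0.1 rad/s and value of joint lock below 0.6 rad), for 0.2 s.
2. the knob is turned clockwise to its locked stop, the panel level (value of joint panel between -0.175 and 0.175 rad and value of joint lock above 1.15 rad), for 0.2 s.
At the end, for the whole second after the job is handed in: The panel is within 10 degrees (0.175 rad) of level, carved face up and at rest, and the lock knob is turned clockwise to at least 1.15 rad of its 1.35 rad (all of step 2 and velocity of joint panel between -0.1 and 0.1 rad/s); the robot touches nothing.
It also fails if it takes over 42 s, if anything falls off the work surface, if the arm or the gripper's body presses on something with over 40 N, if the wrist force passes 120 N, or if a joint passes its speed limit or range.

## Working session

There is one attempt and no reset: what is moved stays moved. The work goes in short steps, Python scripts to look and compute and a tool call to move; the robot and the scene stay as the last step left them, time stands still between calls to the robot, and variables do not carry over. Pictures are saved under pics/ and viewed, at most 10 in all, crops included, and the job is handed in when it is done.

Besides the shell and the picture viewer there is one more tool, called after "Call:" as a command line: name --argument value ..., lists and objects as JSON in quotes. step_arm: Moves the arm, as the interface text tells. Its arguments: {"type":"object","properties":{"plan":{"type":"array","items":{"type":"number"}},"hand":{"type":"number"},"newtons":{"type":"number"}},"required":["plan"]}

```bash
mkdir -p pics; cat > h.py <<'E'
import numpy as np, cv2
from scipy.spatial.transform import Rotation as Rn
from workcell import sensors, viewer, env
def camR(p):
    a=np.array(p["attitude"],float)
    return a if a.shape==(3,3) else Rn.from_euler('xyz',a,degrees=True).as_matrix()
def ray(p,uv):
    d=np.array([(uv[0]-p["cx"])/p["fx"],(uv[1]-p["cy"])/p["fy"]]); s=d.copy()
    for _ in range(20): s=d/(1+p["k1"]*(s@s))
    return np.array(p["position"],float),camR(p)@np.array([*s,1])
def atz(p,uv,z):
    o,d=ray(p,uv); return o+d*(z-o[2])/d[2]
def proj(p,X):
    c=camR(p).T@(np.array(X,float)-np.array(p["position"])); s=c[:2]/c[2]; s=s*(1+p["k1"]*(s@s))
    return [p["fx"]*s[0]+p["cx"],p["fy"]*s[1]+p["cy"]]
E
python3 - <<'E'
from h import *
print(sensors.state())
ims=[]
for n in("side","top"):
    p=viewer.grab_frame(n); cv2.imwrite(f"pics/{n}0.png",p["img"][:,:,::-1])
    print(n,{k:v for k,v in p.items() if k!="img"})
    for t,z in(("frame",0),("panel",100),("lock",150),("lock_grip",157)):
        for f in(viewer.boxes_of,viewer.pinpoint):
            print(t,f.__name__,[(np.round(r["location"]),round(r["score"],2),atz(p,r["location"],z).round()) for r in f(t,p)[:3]])
E
```

```text
{'time_s': 0.0, 'qpos': array([ 7.28227292e+01,  1.83510136e+01,  8.97067633e+01,  7.16250116e-05,
        7.20443977e+01, -1.14608615e+00]), 'qvel': array([ 0.06066799,  0.08809929,  0.00023699, -0.12672355,  0.03521299,
       -0.04205603]), 'effort': array([-1.02901853e-03, -4.12441242e+01, -2.31963587e+01,  7.23328209e-02,
        4.58930223e-02, -1.67340440e-04]), 'ee_pos': array([158.63004902, 552.11251418, 192.12419455]), 'ee_rot': array([-1.79897847e+02, -2.11174220e-03,  1.63968791e+02]), 'force': array([ 0.76420788, -0.02523145,  0.32683914]), 'torque': array([ 0.01371995, -0.02424622, -0.04442384]), 'gripper_force': 0.0, 'gripper_width': 91.1381039518128}
side {'fx': 499.05116456762704, 'fy': 499.05116456762704, 'cx': 276.52302251976283, 'cy': 199.39132541307308, 'k1': -0.164203658822201, 'position': array([ 286.5219555 , -372.66174012,  528.29299839]), 'attitude': array([-131.21541721,   -0.40720337,  -29.90401896]), 'shot': 1}
frame call [(array([286., 199.]), 0.78, array([603., 142.,   0.]))]
frame call [(array([276., 214.]), 0.68, array([573., 118.,   0.]))]
panel call [(array([278., 158.]), 0.92, array([580., 127., 100.]))]Traceback (most recent call last):
  File "<stdin>", line 9, in <module>
ValueError: it knows: frame, lock_grip
```

View pics/side0.png

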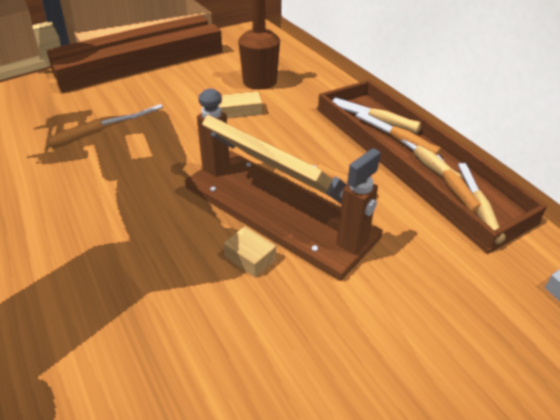

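The side view shows the tipped panel running (205,125) to (340,190). The lock's T-bar is on the near post at (364,167) and the round cap on the far post at (210,100).

```bash
python3 - <<'E'
from h import *
for n in("side","top"):
    p=viewer.grab_frame(n)
    if n=="top":
        cv2.imwrite(f"pics/{n}0.png",cv2.resize(p["img"][:,:,::-1],(800,600)));print({k:v for k,v in p.items() if k!="img"})
    for t,z,f in(("frame",0,viewer.pinpoint),("lock_grip",157,viewer.pinpoint),("lock",155,viewer.boxes_of),("panel",100,viewer.boxes_of)):
        print(n,t,[(np.round(r["location"]),round(r["score"],2),atz(p,r["location"],z).round(1)) for r in f(t,p)[:3]])
E
```

```text
side frame [(array([278., 214.]), 0.62, array([575.7, 117.1,   0. ]))]
side lock_grip [(array([361., 167.]), 0.62, array([619.8,  -5.6, 157. ]))]
side lock [(array([364., 170.]), 0.78, array([623. ,  -9.7, 155. ]))]
side panel [(array([278., 159.]), 0.64, array([578.2, 125.6, 100. ]))]
{'fx': 416.10253791549303, 'fy': 416.10253791549303, 'cx': 278.4589724654898, 'cy': 210.42915227188078, 'k1': -0.07728671634408286, 'position': array([409.14796303,  43.23061007, 736.89815282]), 'attitude': array([-168.44726856,    0.24929884,  -95.64950952]), 'shot': 3}
top frame [(array([227., 204.]), 0.62, array([580., 124.,   0.]))]
top lock_grip [(array([293., 144.]), 0.66, array([624.4,   2.5, 157. ]))]
top lock [(array([298., 143.]), 0.88, array([625.8,  -4.5, 155. ]))]
top panel [(array([220., 194.]), 0.96, array([574.4, 123.2, 100. ]))]
```

View pics/top0.png

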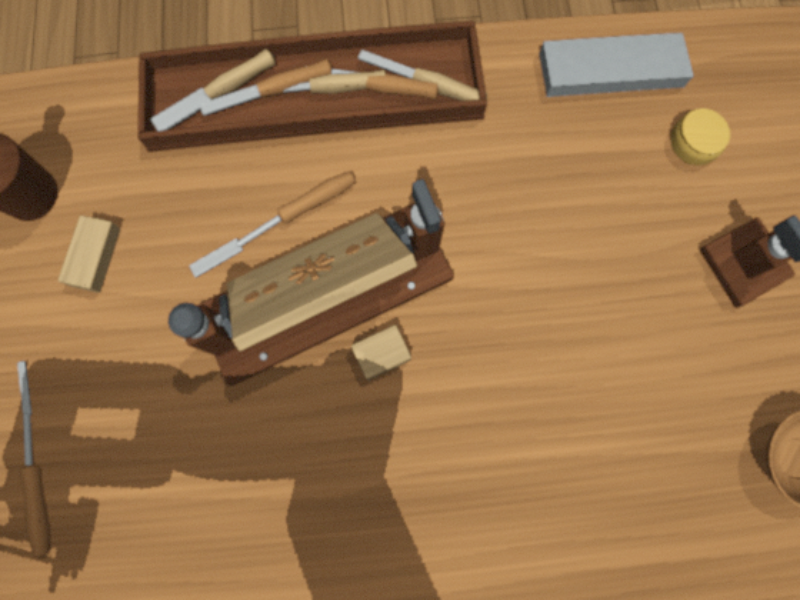

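The top view (800 px wide) shows the panel centred near (315,270), with its robot-side edge raised. The knob bar is at (427,205) and the cap at (188,320). The clamp at (785,240) is a decoy. Next I compute the yaw and the knob pose from these.

```bash
python3 - <<'E'
from h import *
p=viewer.grab_frame("top"); q=viewer.grab_frame("side")
f=lambda u,v,z:atz(p,[u*.7,v*.7],z)
def hd(a,b): d=b-a; return round(np.degrees(np.arctan2(d[1],d[0])),1)
a,b=f(264,356,20),f(411,286,20);print("screws",a,b,hd(b,a))
a,b=f(228,382,20),f(453,275,20);print("plank",a,b,hd(b,a))
a,b=f(427,205,171),f(188,320,150);print("knob,cap",a,b,hd(a,b))
print("bar",hd(f(430,222,171),f(419,185,171)))
r={}
for n,pp in(("top",p),("side",q)):
    r[n]=ray(pp,viewer.pinpoint("lock_grip",pp)[0]["location"])
A=[];B=[]
for o,d in r.values():
    d=d/np.linalg.norm(d);P=np.eye(3)-np.outer(d,d);A.append(P);B.append(P@o)
print("tri grip",np.linalg.lstsq(np.vstack(A),np.hstack(B),rcond=None)[0])
c=p["img"][105:280,80:340,::-1];cv2.imwrite("pics/c1.png",cv2.resize(c,None,fx=3,fy=3,interpolation=cv2.INTER_CUBIC))
E
```

```text
screws [503.09482762 200.38803034  20.        ] [572.02722479  13.84022536  20.        ] 110.3
plank [475.7856946 245.9285772  20.       ] [580.79636178 -39.53315637  20.        ] 110.2
knob,cap [619.36024613  -4.63338401 171.        ] [529.94798011 247.3313952  150.        ] 109.5
bar 9.5
tri grip [624.72069922  -3.90246544 158.6736862 ]
```

View pics/c1.png

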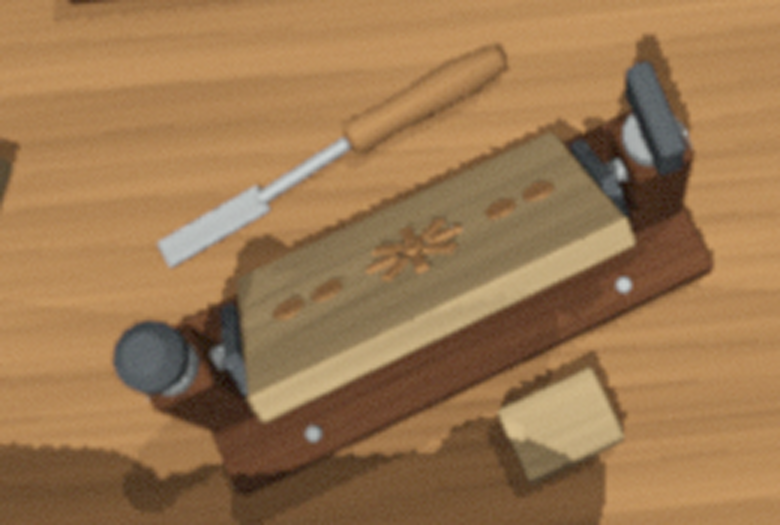

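The frame yaw is about 20.2° with its origin near (575,121.5). The grip is near (621.5,-5) and the lock reads about 0.19 rad. Now I move above the raised edge with the fingers closed.

Call:
step_arm --plan '[-3.2,-2.15,0,0,0,0,-3.2,-2.15,0,0,0,0,-3.2,-2.15,0,0,0,0,-3.2,-2.15,0,0,0,0,-3.2,-2.15,0,0,0,0]' --hand 0

```text
time_s: 1.32
ee_pos: [283.6, 403.8, 193.1]
ee_rot: [180.0, 0.0, 164.0]
force: [0.6, -0.3, -0.2]
gripper_width: 60.5
gripper_force: 0.0
```

Call:
step_arm --plan '[-3.2,-2.15,0,0,0,0,-3.2,-2.15,0,0,0,0,-3.2,-2.15,0,0,0,0,-3.2,-2.15,0,0,0,0,-3.2,-2.15,0,0,0,0]'

```text
time_s: 1.73
ee_pos: [407.9, 256.0, 193.2]
ee_rot: [180.0, 0.0, 164.0]
force: [-0.3, 0.3, -0.3]
gripper_width: 27.4
gripper_force: 0.0
```

Call:
step_arm --plan '[-3.2,-2.15,0,0,0,0,-3.2,-2.15,0,0,0,0,-3.2,-2.15,0,0,0,0,-3.2,-2.15,0,0,0,0,-3.2,-2.15,0,0,0,0]'

```text
time_s: 2.15
ee_pos: [532.1, 108.4, 193.1]
ee_rot: [180.0, 0.0, 163.9]
force: [0.2, 1.1, 0.4]
gripper_width: 0.9
gripper_force: 0.0
```

Call:
step_arm --plan '[0,0,0,0,0,0.118,0,0,0,0,0,0.118,0,0,0,0,0,0.118,0,0,0,0,0,0.118,0,0,0,0,0,0.118]'

```text
time_s: 2.57
ee_pos: [531.1, 109.9, 192.9]
ee_rot: [-180.0, -0.0, 129.8]
force: [0.5, -0.6, -0.5]
gripper_width: 0.6
gripper_force: 0.0
```

Call:
step_arm --plan '[0,0,0,0,0,0.118,0,0,0,0,0,0.118,0,0,0,0,0,0.118,0,0,0,0,0,0,0,0,0,0,0,0]'

```text
time_s: 2.98
ee_pos: [531.1, 110.1, 193.0]
ee_rot: [180.0, -0.0, 110.1]
force: [0.2, -0.2, 0.1]
gripper_width: 0.1
gripper_force: 0.0
```

Call:
step_arm --plan '[0,0,0.8,0,0,0,0,0,0.8,0,0,0,0,0,0.8,0,0,0,0,0,0.6,0,0,0,0,0,0.6,0,0,0]'

```text
time_s: 3.4
ee_pos: [530.6, 110.1, 155.7]
ee_rot: [-179.9, -0.0, 109.9]
force: [0.5, -0.4, -0.9]
gripper_width: -0.0
gripper_force: 0.0
```

Call:
step_arm --plan '[0,0,0.4,0,0,0,0,0,0.4,0,0,0,0,0,0.4,0,0,0,0,0,0.4,0,0,0,0,0,0.4,0,0,0]'

```text
time_s: 3.82
ee_pos: [531.2, 110.2, 136.7]
ee_rot: [180.0, 0.0, 109.9]
force: [0.4, -0.6, 0.5]
gripper_width: 0.4
gripper_force: 0.0
```

```bash
python3 - <<'E'
from h import *
q=viewer.grab_frame("side");cv2.imwrite("pics/s2.png",cv2.resize(q["img"][60:290,160:420,::-1],None,fx=2.5,fy=2.5))
E
```

```text
(no output)
```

View pics/s2.png

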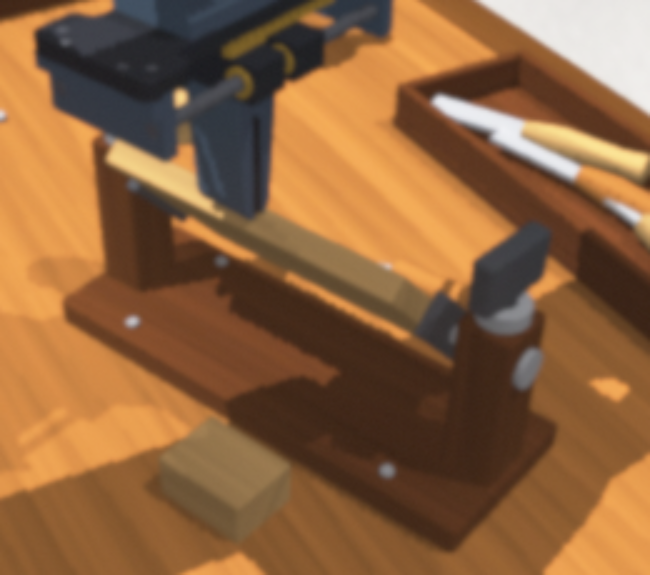

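The fingertip at (245,205) is just above or touching the panel's raised side, well clear of the knob at (510,265). I keep lowering.

Call:
step_arm --plan '[0,0,0.3,0,0,0,0,0,0.3,0,0,0,0,0,0.3,0,0,0,0,0,0.3,0,0,0,0,0,0,0,0,0]'

```text
time_s: 4.28
ee_pos: [522.0, 106.8, 126.8]
ee_rot: [-178.9, 0.0, 109.9]
force: [-22.6, -8.5, 26.7]
gripper_width: 0.3
gripper_force: 17.7
```

Call:
step_arm --plan '[0,0,0.2,0,0,0,0,0,0.1,0,0,0,0,0,0,0,0,0,0,0,0,0,0,0,0,0,0,0,0,0]'

```text
time_s: 4.7
ee_pos: [519.1, 105.8, 123.4]
ee_rot: [-178.5, -0.0, 109.9]
force: [-27.3, -11.1, 29.0]
gripper_width: 0.6
gripper_force: 20.3
```

```bash
python3 - <<'E'
from h import *
q=viewer.grab_frame("side");a=cv2.resize(q["img"][60:290,200:420,::-1],None,fx=2.2,fy=2.2)[:, :400]
q=viewer.grab_frame("top");b=cv2.resize(q["img"][105:280,80:340,::-1],None,fx=1.53,fy=1.53)
b=cv2.copyMakeBorder(b,0,max(0,a.shape[0]-b.shape[0]),0,0,cv2.BORDER_CONSTANT)
cv2.imwrite("pics/s3.png",np.hstack([a,b[:a.shape[0]]])[:600,:800])
E
```

```text
(no output)
```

View pics/s3.png

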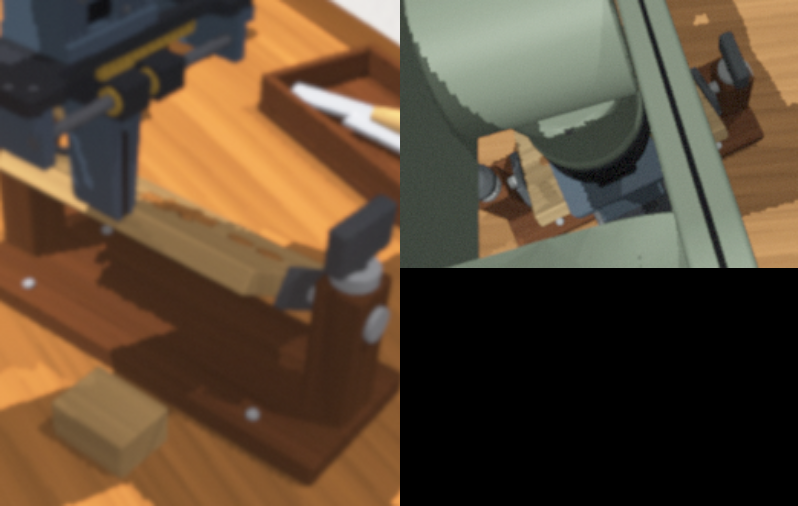

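The panel's carved top now shows to the side camera, with its near corner around (313,185) in full pixels. I compare that with the projected corners for several tilts.

```bash
python3 - <<'E'
from h import *
q=viewer.grab_frame("side")
R=Rn.from_euler('z',20.2,degrees=True).as_matrix()
im=q["img"][:,:,::-1].copy()
for th,c in((0,(0,255,0)),(.3,(255,0,0)),(-.3,(0,0,255))):
    P=Rn.from_euler('y',th).as_matrix()
    pts=[proj(q,R@(P@np.array(v)+[0,0,100])+[575,121.5,0]) for v in((-70,-100,8),(70,-100,8),(70,100,8),(-70,100,8))]
    print(th,np.round(pts).tolist()); cv2.polylines(im,[np.int32(np.array(pts)*16)],True,c,1,cv2.LINE_AA,4)
cv2.imwrite("pics/s4.png",cv2.resize(im[60:290,160:420],None,fx=2.6,fy=2.6))
E
```

```text
0 [[303.0, 213.0], [363.0, 162.0], [257.0, 113.0], [193.0, 152.0]]
0.3 [[306.0, 199.0], [361.0, 174.0], [257.0, 124.0], [194.0, 139.0]]
-0.3 [[302.0, 225.0], [363.0, 152.0], [255.0, 103.0], [194.0, 163.0]]
```

View pics/s4.png

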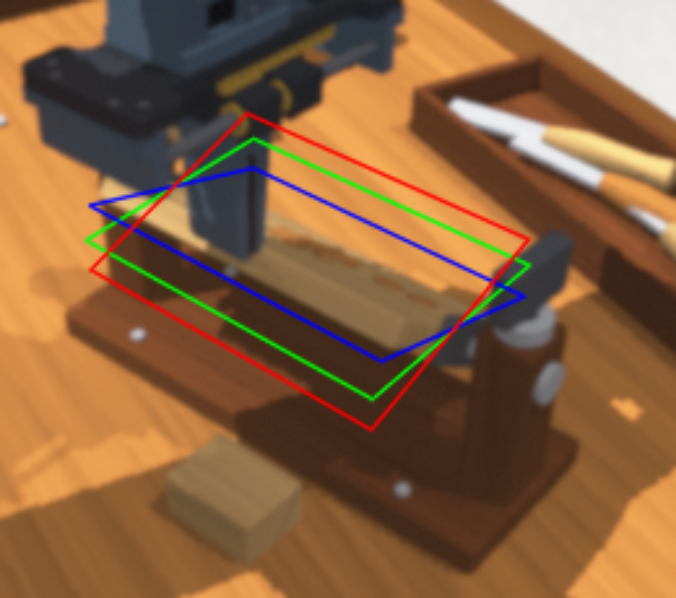

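The panel is still tipped about 0.45 rad. The fingertip slipped outside the edge and is jamming against the end face. I lift off and re-measure.

Call:
step_arm --plan '[0,0,-0.5,0,0,0,0,0,-1,0,0,0,0,0,-2,0,0,0,0,0,-2,0,0,0,0,0,-2,0,0,0]'

```text
time_s: 5.27
ee_pos: [531.4, 110.2, 198.1]
ee_rot: [179.9, -0.0, 109.9]
force: [0.9, -0.5, -0.5]
gripper_width: 0.5
gripper_force: 0.0
```

```bash
python3 - <<'E'
from h import *
q=viewer.grab_frame("side")
im=q["img"][:,:,::-1].copy()
cv2.imwrite("pics/s5.png",cv2.resize(im[80:280,180:410],None,fx=3,fy=3,interpolation=cv2.INTER_CUBIC))
print(sensors.state()["ee_pos"])
E
```

```text
[533.9824592  110.7547799  202.48379082]
```

View pics/s5.png

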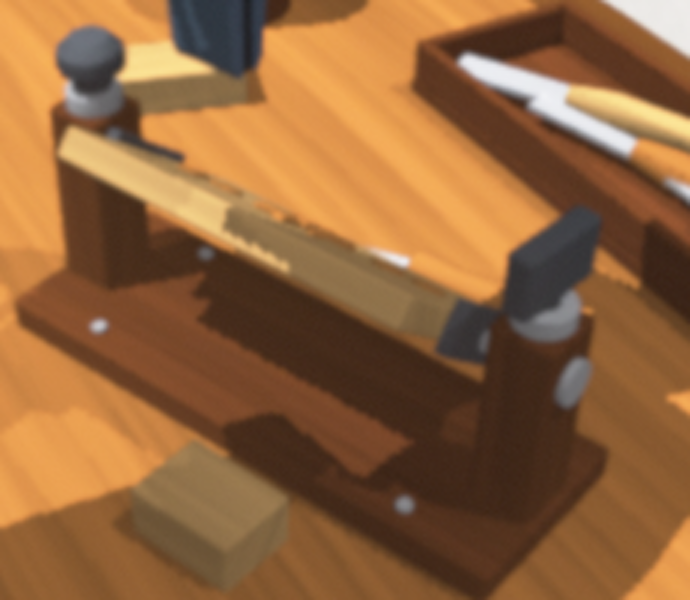

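The view is clear now. The robot-side face corners are near (70,127), (61,155), (418,297) and (404,330) in the crop, and the plank corners are near (20,303), (485,572) and (605,452). I fit the frame pose and tilt to these.

```bash
cat > fit.py <<'E'
from h import *
from scipy.optimize import least_squares
def pt(v,x,pan):
    v=np.array(v,float)
    if pan: v=Rn.from_euler('y',x[3]).apply(v)+[0,0,100]
    return Rn.from_euler('z',x[2]).apply(v)+[x[0],x[1],0]
def fit(obs):
    f=lambda x:np.concatenate([np.array(proj(p,pt(v,x,pan)))-uv for p,v,pan,uv in obs])
    s=least_squares(f,[575,121,.35,.4],loss='soft_l1'); return s.x,f(s.x).reshape(-1,2).round(1)
E
python3 - <<'E'
from fit import *
q=viewer.grab_frame("side");t=viewer.grab_frame("top")
S=lambda u,v:np.array([180+u/3,80+v/3]); T=lambda u,v:np.array([u*.7,v*.7])
o=[(q,(-55,155,20),0,S(20,303)),(q,(-55,-155,20),0,S(485,572)),(q,(55,-155,20),0,S(605,452)),(q,(0,-135,157),0,S(553,262)),
(t,(-55,155,20),0,T(228,376)),(t,(-55,-155,20),0,T(453,270)),(t,(0,-135,171),0,T(427,204)),
(q,(-70,100,8),1,S(70,127)),(q,(-70,100,-8),1,S(61,155)),(q,(-70,-100,8),1,S(418,297)),(q,(-70,-100,-8),1,S(404,330))]
x,r=fit(o);print(x,np.degrees(x[2]));print(r.tolist())
E
```

```text
[5.80710111e+02 1.20483900e+02 3.50070323e-01 1.32273770e+01] 20.057552016433196
[[-1.2, -2.9], [1.5, 2.3], [3.9, -2.0], [1.3, -1.3], [-0.7, 4.2], [2.4, 2.5], [0.6, -4.4], [0.7, -1.2], [-0.5, -0.2], [-1.1, -0.3], [-1.8, 0.6]]
```

The tilt is 0.66 rad and the origin about (581,120), so I need to press roughly 18 mm further in.

Call:
step_arm --plan '[0,0.9,0,0,0,0,0,0.9,0,0,0,0,0,0,1,0,0,0,0,0,1,0,0,0,0,0,1,0,0,0]'

```text
time_s: 5.83
ee_pos: [547.3, 116.2, 164.6]
ee_rot: [-179.8, -0.0, 109.9]
force: [0.6, 0.0, 0.1]
gripper_width: 0.2
gripper_force: 0.0
```

Call:
step_arm --plan '[0,0,1,0,0,0,0,0,0.5,0,0,0,0,0,0.3,0,0,0,0,0,0.2,0,0,0,0,0,0,0,0,0]'

```text
time_s: 6.25
ee_pos: [547.9, 116.2, 146.7]
ee_rot: [-180.0, -0.0, 109.9]
force: [0.4, -0.5, -0.2]
gripper_width: -0.0
gripper_force: 0.0
```

Call:
step_arm --plan '[0,0,0.2,0,0,0,0,0,0.2,0,0,0,0,0,0.2,0,0,0,0,0,0.2,0,0,0,0,0,0,0,0,0]'

```text
time_s: 6.67
ee_pos: [547.8, 116.2, 138.6]
ee_rot: [-180.0, -0.0, 109.9]
force: [-0.8, 0.5, 0.2]
gripper_width: 0.7
gripper_force: 0.0
```

```bash
python3 - <<'E'
from h import *
q=viewer.grab_frame("side")
im=q["img"][:,:,::-1].copy()
s=sensors.state();R=Rn.from_euler('xyz',s["ee_rot"],degrees=True).as_matrix()
for v in((0,0,14),(0,13,14),(0,-13,14)):
    u=proj(q,R@v+s["ee_pos"]); cv2.circle(im,tuple(np.int32(np.array(u)*16)),16,(0,255,0),-1,cv2.LINE_AA,4)
cv2.imwrite("pics/s6.png",cv2.resize(im[80:280,180:410],None,fx=3,fy=3,interpolation=cv2.INTER_CUBIC))
print(s["ee_pos"],s["force"])
E
```

```text
[547.85631847 116.26064568 138.78489577] [0.50023173 0.60958142 0.32421688]
```

View pics/s6.png

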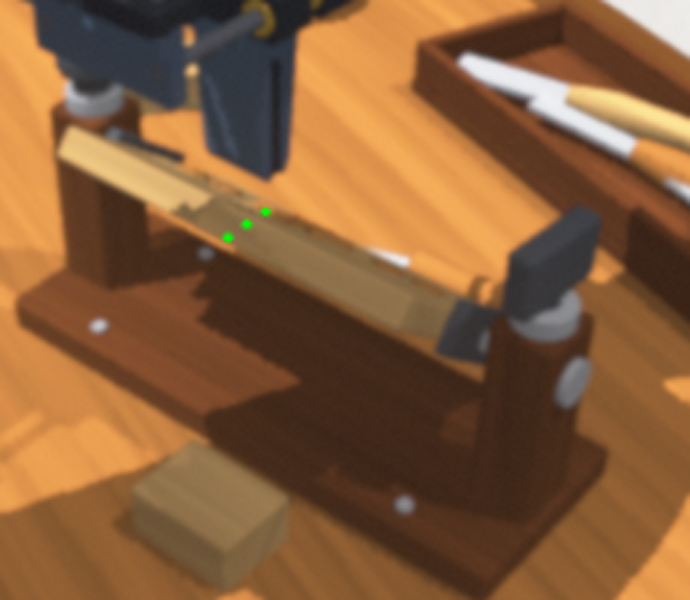

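The visible fingertip at (268,178) in the crop is well above its projected spot at (247,225). I check the overhang and this mismatch.

```bash
python3 - <<'E'
from h import *
q=viewer.grab_frame("side");print(env.finger_overhang, [a for a in dir(env) if a[0]!='_'])
for X,uv in(((534,110.7,188.5),(260,105)),((547.9,116.2,124.8),(269,139)),((531,110.2,122.7),(258,143)),((519,105.8,109.4),(252,158))):
    o,d=ray(q,uv); z=X[2]
    print(np.round(proj(q,X)),uv,"pix at tip z:",atz(q,uv,z).round(),"z at tip y plane:",(o+d*(X[1]-o[1])/d[1]).round())
for z in(0,): pass
w=viewer.grab_frame("wrist");t=viewer.grab_frame("top")
cv2.imwrite("pics/w7.png",np.hstack([cv2.resize(c["img"][:,:,::-1],(400,300)) for c in(w,t)]))
E
```

```text
14.0 ['Unreachable', 'finger_overhang', 'job_done']
[254. 119.] (260, 105) pix at tip z: [558. 138. 188.] z at tip y plane: [543. 111. 207.]
[262. 154.] (269, 139) pix at tip z: [575. 144. 125.] z at tip y plane: [559. 116. 146.]
[253. 162.] (258, 143) pix at tip z: [558. 146. 123.] z at tip y plane: [539. 110. 150.]
[247. 174.] (252, 158) pix at tip z: [542. 134. 109.] z at tip y plane: [527. 106. 133.]
```

View pics/w7.png

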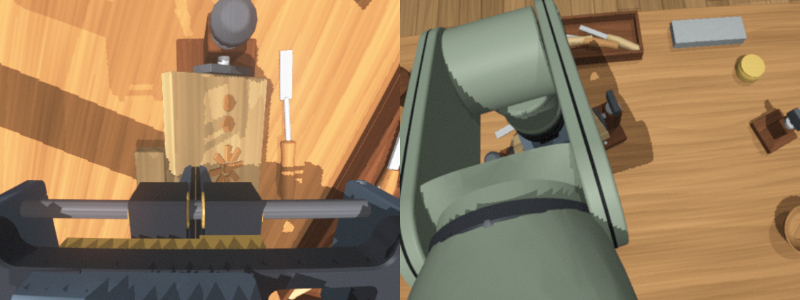

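```bash
python3 - <<'E'
from h import *
w=viewer.grab_frame("wrist");t=viewer.grab_frame("top");q=viewer.grab_frame("side")
print({k:v for k,v in w.items() if k!="img"}, sensors.state()["ee_pos"])
k=1.4
print("blade tip wrist",atz(w,(287*k,50*k),3),"top",atz(t,(192*.7,270*.7),3))
print("blade/handle wrist",atz(w,(288*k,140*k),5),"top",atz(t,(282*.7,217*.7),5))
print("cap top pred wrist px/1.4",np.array(proj(w,(580.7-.343*135,120.5+.939*135,160)))/k)
print("tip pred wrist px/1.4",np.array(proj(w,sensors.state()["ee_pos"]-[0,0,14]))/k)
for n,c in(("w",w),("s",q)):
    for nm in("frame","panel"): print(n,nm,[(np.round(r["location"]),round(r["score"],2),atz(c,r["location"],0 if nm=="frame" else 100).round()) for r in viewer.pinpoint(nm,c)[:2]] if nm=="frame" else [(np.round(r["location"]),atz(c,r["location"],100).round()) for r in viewer.boxes_of(nm,c)[:2]])
E
```

```text
{'fx': 293.17952895613706, 'fy': 293.17952895613706, 'cx': 273.3369240663295, 'cy': 213.6443074498261, 'k1': -0.04183683586951215, 'position': array([522.2556729 , 189.55247421, 331.68490175]), 'attitude': array([1.64326203e+02, 7.56667530e-03, 1.99272746e+01]), 'shot': 17} [548.07242911 116.2893056  139.06614935]
blade tip wrist [626.42183913 294.38801973   3.        ] top [625.13744955 291.46662462   3.        ]
blade/handle wrist [686.39854227 173.93242236   5.        ] top [683.81092171 170.66506199   5.        ]
cap top pred wrist px/1.4 [237.38990595  24.36426206]
tip pred wrist px/1.4 [194.60116949 170.65843623]
w frame [(array([300., 204.]), 0.61, array([579., 123.,   0.]))]
w panel [(array([302., 171.]), array([554., 169., 100.]))]
s frame [(array([278., 214.]), 0.95, array([575., 119.,   0.]))]
s panel [(array([276., 163.]), array([571., 118., 100.]))]
```

Robot state, cameras and frame agree. But with the fingers closed the visible tip sits roughly 25–30 mm higher than reported. In the first press the tip apparently stuck to the panel's corner and was dragged outward. I'll descend until the force shows contact.

Call:
step_arm --plan '[0,0,0.2,0,0,0,0,0,0.2,0,0,0,0,0,0.2,0,0,0,0,0,0.2,0,0,0,0,0,0,0,0,0]'

```text
time_s: 7.63
ee_pos: [547.6, 116.2, 130.3]
ee_rot: [-179.9, -0.0, 109.9]
force: [0.2, -0.1, 0.0]
gripper_width: 0.2
gripper_force: 0.0
```

Call:
step_arm --plan '[0,0,0.2,0,0,0,0,0,0.2,0,0,0,0,0,0.2,0,0,0,0,0,0.1,0,0,0,0,0,0,0,0,0]'

```text
time_s: 8.05
ee_pos: [547.8, 116.2, 123.6]
ee_rot: [-180.0, -0.0, 109.9]
force: [0.0, -0.6, -0.1]
gripper_width: 0.7
gripper_force: 0.0
```

Call:
step_arm --plan '[0,0,0.2,0,0,0,0,0,0.2,0,0,0,0,0,0.1,0,0,0,0,0,0,0,0,0,0,0,0,0,0,0]'

```text
time_s: 8.47
ee_pos: [548.0, 116.3, 118.9]
ee_rot: [180.0, -0.0, 109.9]
force: [0.2, -0.5, -0.2]
gripper_width: 0.3
gripper_force: 0.0
```

```bash
python3 - <<'E'
from h import *
q=viewer.grab_frame("side");w=viewer.grab_frame("wrist")
im=q["img"][:,:,::-1].copy()
a=cv2.resize(im[70:230,180:360],(520,462),interpolation=cv2.INTER_CUBIC)
b=cv2.resize(w["img"][130:330,180:300,::-1],(277,462),interpolation=cv2.INTER_CUBIC)
cv2.imwrite("pics/s8.png",np.hstack([a,b]))
E
```

```text
(no output)
```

View pics/s8.png

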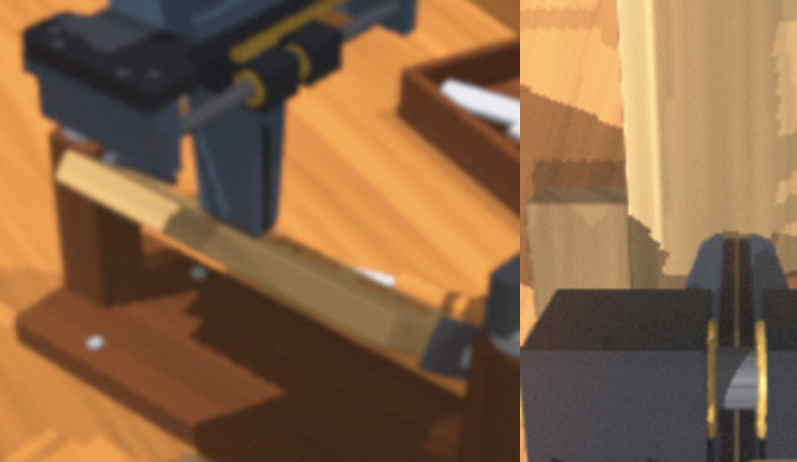

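The fingertip at (262,235) in the left crop is just meeting the panel's top near its raised edge, so contact is imminent. I continue down in small steps, easing outward along the arc.

Call:
step_arm --plan '[0,0,0.2,0,0,0,0,0,0.2,0,0,0,0,0,0.2,0,0,0,0,0,0,0,0,0,0,0,0,0,0,0]'

```text
time_s: 8.98
ee_pos: [548.9, 116.4, 113.8]
ee_rot: [179.9, 0.0, 109.9]
force: [0.9, -0.1, 4.3]
gripper_width: 0.5
gripper_force: 2.1
```

Call:
step_arm --plan '[0,-0.1,0.3,0,0,0,0,-0.1,0.3,0,0,0,0,-0.1,0.3,0,0,0,0,-0.1,0.3,0,0,0,0,0,0,0,0,0]'

```text
time_s: 9.4
ee_pos: [543.5, 114.5, 101.1]
ee_rot: [-179.9, 0.0, 109.9]
force: [-0.1, -0.8, 3.8]
gripper_width: 0.4
gripper_force: 1.4
```

The panel is turning under a steady 4 N. I measure the tilt numerically from the pale/dark edge of the panel.

```bash
cat > ang.py <<'E'
from fit import *
from scipy.optimize import brentq
def ang():
    q=viewer.grab_frame("side"); g=cv2.cvtColor(q["img"],cv2.COLOR_RGB2GRAY).astype(float); g=cv2.GaussianBlur(g,(5,5),0)
    X=[580.7,120.5,.3501,0]
    def edge(th,c,z):  # row of the panel's robot-side edge line at column c
        a,b=[np.array(proj(q,pt((-70,y,z),[*X[:3],th],1))) for y in(100,-100)]
        return a[1]+(b[1]-a[1])*(c-a[0])/(b[0]-a[0])
    out=[]
    for c in(285,290,295,300):
        lo,hi=int(edge(.85,c,-8))-3,int(edge(-.4,c,-8))+4
        d=np.diff(g[lo:hi,c]); i=np.argsort(d)[:2]
        cols=[tuple(int(v) for v in q["img"][r,c]) for r in range(lo,hi,4)]
        out.append((c,[(int(lo+k),round(d[k],1)) for k in i],[round(edge(t,c,-8)) for t in(.8,.6,.4,.2,0,-.2)],g[lo:hi:2,c].round().astype(int).tolist()))
    return out
if __name__=="__main__":
    for o in ang(): print(o)
    print(sensors.state()["ee_pos"])
E
python3 ang.py
```

```text
(285, [(196, np.float64(-13.7)), (195, np.float64(-12.1))], [167, 180, 191, 201, 209, 215], [110, 113, 113, 115, 118, 120, 119, 116, 114, 116, 119, 122, 117, 107, 103, 102, 101, 90, 65, 49, 46, 47, 47, 47, 47, 47, 46, 46, 46, 45, 45])
(290, [(199, np.float64(-13.3)), (198, np.float64(-12.9))], [170, 182, 194, 204, 212, 218], [116, 119, 116, 115, 118, 120, 120, 117, 115, 115, 118, 121, 119, 110, 104, 103, 102, 96, 75, 52, 46, 47, 48, 47, 47, 47, 47, 46, 46, 46, 45])
(295, [(201, np.float64(-13.7)), (202, np.float64(-12.6))], [173, 185, 197, 207, 215, 221], [123, 119, 116, 116, 119, 121, 120, 116, 115, 115, 117, 121, 116, 107, 104, 103, 102, 95, 71, 50, 46, 47, 47, 47, 46, 47, 46, 46, 46, 46, 45])
(300, [(204, np.float64(-13.5)), (203, np.float64(-11.8))], [175, 188, 199, 210, 218, 224], [121, 119, 116, 116, 118, 121, 121, 117, 115, 115, 116, 120, 119, 110, 104, 103, 102, 98, 79, 55, 47, 47, 47, 47, 46, 46, 47, 46, 46, 45, 45, 44])
[543.68762185 114.60168937 101.07210594]
```

The tilt is down to about 0.3 rad, so I need about 14 mm more.

Call:
step_arm --plan '[0,-0.1,0.3,0,0,0,0,-0.1,0.3,0,0,0,0,0,0.3,0,0,0,0,0,0.3,0,0,0,0,0,0,0,0,0]'

```text
time_s: 9.87
ee_pos: [540.5, 113.6, 88.3]
ee_rot: [-179.8, -0.0, 109.9]
force: [-0.7, -1.3, 1.2]
gripper_width: 0.5
gripper_force: 0.6
```

```bash
python3 ang.py | cut -c1-120
```

```text
(285, [(209, np.float64(-11.1)), (208, np.float64(-9.6))], [167, 180, 191, 201, 209, 215], [106, 123, 125, 122, 121, 119
(290, [(212, np.float64(-10.7)), (211, np.float64(-9.9))], [170, 182, 194, 204, 212, 218], [106, 124, 129, 125, 121, 120
(295, [(214, np.float64(-10.8)), (215, np.float64(-10.3))], [173, 185, 197, 207, 215, 221], [131, 131, 129, 124, 121, 11
(300, [(217, np.float64(-11.0)), (218, np.float64(-10.0))], [175, 188, 199, 210, 218, 224], [123, 119, 123, 124, 122, 12
[541.46329633 113.95464034  88.44659042]
```

The panel reads level, about 0.0 rad, and the contact force has dropped. The closed tip is therefore at about ee z + 20. I lift, move over the knob, turn to its bar heading and set a partial opening.

Call:
step_arm --plan '[0,0,-1,0,0,0,0,0,-3,0,0,0,0,0,-3,0,0,0,0,0,-3,0,0,0,0,0,-3,0,0,0]'

```text
time_s: 10.33
ee_pos: [542.5, 114.4, 220.9]
ee_rot: [179.9, -0.0, 109.9]
force: [0.3, 0.1, 0.2]
gripper_width: 0.2
gripper_force: 0.0
```

Call:
step_arm --plan '[-3.5,0.93,0,0,0,0,-3.5,0.93,0,0,0,0,-3.5,0.93,0,0,0,0,-3.5,0.93,0,0,0,0,0,0,0,0,0,-0.116]' --hand 5 --newtons 15

```text
time_s: 10.75
ee_pos: [628.5, -10.0, 218.8]
ee_rot: [179.9, 0.2, 116.4]
force: [-0.3, 1.4, -0.4]
gripper_width: 30.8
gripper_force: 0.0
```

Call:
step_arm --plan '[0,0,0,0,0,-0.116,0,0,0,0,0,-0.116,0,0,0,0,0,-0.116,0,0,0,0,0,-0.116,0,0,0,0,0,-0.116]'

```text
time_s: 11.17
ee_pos: [625.3, -4.8, 219.4]
ee_rot: [180.0, 0.0, 150.1]
force: [0.3, -0.3, 1.0]
gripper_width: 50.1
gripper_force: 0.0
```

Call:
step_arm --plan '[0,0,0,0,0,-0.116,0,0,0,0,0,-0.116,0,0,0,0,0,-0.116,0,0,0,0,0,-0.116,0,0,0,0,0,-0.116]'

```text
time_s: 11.58
ee_pos: [625.3, -4.7, 219.4]
ee_rot: [180.0, 0.1, -176.7]
force: [0.4, -0.5, 0.1]
gripper_width: 49.6
gripper_force: 0.0
```

Call:
step_arm --plan '[0,0,0,0,0,-0.116,0,0,0,0,0,0,0,0,0,0,0,0]'

```text
time_s: 11.83
ee_pos: [625.2, -4.7, 219.3]
ee_rot: [180.0, 0.0, -170.5]
force: [-0.1, -0.7, 0.2]
gripper_width: 49.9
gripper_force: 0.0
```

```bash
python3 ang.py | cut -c1-95; python3 - <<'E'
from h import *
for n in("wrist","side","top"):
    c=viewer.grab_frame(n)
    for f in(viewer.pinpoint,viewer.boxes_of):
        print(n,[(np.round(r["location"]),round(r["score"],2),atz(c,r["location"],157).round(1)) for r in f("lock_grip",c)[:2]])
    print([(np.round(r["location"]),atz(c,r["location"],0).round()) for r in viewer.pinpoint("frame",c)[:1]])
    if n=="wrist": print(c["position"],c["attitude"])
E
```

```text
(285, [(176, np.float64(-22.4)), (177, np.float64(-19.7))], [167, 180, 191, 201, 209, 215], [16
(290, [(175, np.float64(-21.7)), (176, np.float64(-19.7))], [170, 182, 194, 204, 212, 218], [16
(295, [(174, np.float64(-25.3)), (175, np.float64(-21.7))], [173, 185, 197, 207, 215, 221], [19
(300, [(173, np.float64(-24.5)), (174, np.float64(-22.5))], [175, 188, 199, 210, 218, 224], [18
[625.12847537  -4.68505788 219.22684341]
wrist [(array([277., 219.]), 0.9, array([ 6.248e+02, -1.000e-01,  1.570e+02]))]
wrist [(array([273., 219.]), 0.81, array([625.9,  -3.6, 157. ]))]
[(array([367., 170.]), array([579., 123.,   0.]))]
[549.8084475  -15.99105579 411.80683073] [ 1.64285014e+02 -3.77455540e-02  9.95265054e+01]
side [(array([361., 170.]), 0.6, array([616.8,  -9.7, 157. ]))]
side [(array([361., 170.]), 0.86, array([617.8,  -9.5, 157. ]))]
[(array([277., 214.]), array([574., 118.,   0.]))]
top []
top []
[(array([226., 204.]), array([580., 125.,   0.]))]
```

```bash
python3 ang.py | sed 's/.*\[\([0-9, ]*\)\])$/\1/'; python3 - <<'E'
from h import *
# bar orientation in wrist view: dark pixels near grip; finger tips location
w=viewer.grab_frame("wrist"); g=cv2.cvtColor(w["img"],cv2.COLOR_RGB2GRAY)
print(np.round(proj(w,(625,-4,171))), [np.round(proj(w,sensors.state()["ee_pos"]+np.array([0.165*s*1,0.986*s,h]))).tolist() for s in(-25,25) for h in(-14,20)])
for r in range(150,330,8): print(r,g[r,170:390:6].tolist())
E
```

```text
162, 182, 183, 179, 180, 178, 178, 171, 133, 102, 98, 97, 93, 92, 93, 92, 92, 94, 97, 99, 98, 96, 95, 92, 77, 57, 50, 49, 49, 49, 48
160, 185, 192, 186, 182, 177, 154, 112, 97, 98, 98, 97, 94, 92, 92, 92, 92, 93, 95, 98, 98, 97, 95, 94, 84, 64, 52, 50, 48, 48, 48
194, 194, 191, 183, 154, 107, 93, 95, 96, 97, 97, 96, 93, 92, 92, 92, 91, 93, 94, 98, 97, 95, 94, 93, 81, 60, 50, 48, 48, 48, 47
189, 182, 175, 134, 99, 93, 92, 94, 96, 97, 97, 96, 94, 92, 92, 91, 90, 91, 93, 96, 97, 96, 94, 93, 88, 68, 52, 48, 48, 48, 47, 46
[624.94628034  -4.80368781 218.91734919]
[273. 223.] [[240.0, 226.0], [234.0, 243.0], [303.0, 247.0], [308.0, 267.0]]
150 [201, 202, 136, 133, 136, 134, 130, 129, 131, 131, 134, 136, 136, 138, 134, 80, 70, 79, 81, 80, 83, 80, 121, 120, 121, 118, 116, 113, 118, 122, 123, 126, 127, 221, 222, 223, 222]
158 [212, 211, 132, 135, 138, 139, 135, 138, 137, 135, 133, 136, 136, 134, 85, 84, 81, 80, 76, 79, 79, 87, 117, 120, 123, 126, 127, 125, 127, 129, 127, 132, 134, 219, 217, 215, 216]
166 [204, 201, 132, 133, 133, 132, 132, 130, 128, 130, 133, 135, 137, 137, 100, 83, 76, 76, 8
[... 2864 characters left out ...]
, 78, 79, 77, 81, 76, 79, 79, 79, 79, 78, 76, 78, 82, 124, 49, 55]
302 [41, 86, 71, 71, 72, 72, 72, 69, 74, 71, 71, 72, 73, 74, 73, 73, 74, 76, 77, 74, 77, 76, 76, 76, 76, 76, 74, 72, 75, 76, 75, 72, 71, 81, 116, 48, 49]
310 [36, 96, 83, 36, 56, 57, 56, 43, 39, 37, 70, 70, 68, 68, 65, 66, 55, 56, 54, 54, 74, 78, 77, 73, 75, 55, 32, 40, 60, 60, 60, 42, 88, 89, 104, 46, 46]
318 [34, 95, 46, 38, 58, 58, 58, 43, 42, 46, 90, 76, 62, 65, 101, 97, 115, 72, 72, 75, 85, 123, 116, 110, 92, 81, 43, 46, 59, 61, 60, 38, 37, 94, 36, 44, 45]
326 [43, 35, 35, 35, 48, 53, 54, 52, 38, 119, 114, 115, 106, 93, 155, 121, 87, 100, 102, 119, 121, 119, 119, 115, 115, 113, 39, 44, 57, 56, 61, 37, 37, 35, 36, 44, 40]
```

Panel level is confirmed: edge row about 210 at column 285. The open fingertips subtend 78 px, so they sit at about ee + 20. The bar is centred between the fingers and aligned. I descend to ee ≈ 126.

Call:
step_arm --plan '[0,0,2,0,0,0,0,0,2,0,0,0,0,0,1.5,0,0,0,0,0,1,0,0,0,0,0,0.5,0,0,0]'

```text
time_s: 13.0
ee_pos: [624.2, -4.8, 147.4]
ee_rot: [180.0, -0.1, -170.4]
force: [0.8, -0.1, -0.2]
gripper_width: 49.7
gripper_force: 0.0
```

Call:
step_arm --plan '[0,0,0.5,0,0,0,0,0,0.5,0,0,0,0,0,0.4,0,0,0,0,0,0,0,0,0,0,0,0,0,0,0]'

```text
time_s: 13.42
ee_pos: [625.1, -4.8, 135.2]
ee_rot: [-180.0, 0.0, -170.4]
force: [-0.3, 0.6, 0.3]
gripper_width: 49.8
gripper_force: 0.0
```

Call:
step_arm --plan '[0,0,0.4,0,0,0,0,0,0.4,0,0,0,0,0,0,0,0,0]'

```text
time_s: 13.67
ee_pos: [624.4, -4.8, 126.1]
ee_rot: [180.0, -0.1, -170.4]
force: [0.1, -0.3, 1.2]
gripper_width: 50.1
gripper_force: 0.0
```

Call:
step_arm --plan '[0,0,0,0,0,0,0,0,0,0,0,0,0,0,0,0,0,0,0,0,0,0,0,0,0,0,0,0,0,0]' --hand 0 --newtons 15

```text
time_s: 14.08
ee_pos: [625.0, -4.8, 127.1]
ee_rot: [180.0, 0.0, -170.4]
force: [-0.4, -0.7, -0.8]
gripper_width: 20.0
gripper_force: 0.0
```

Call:
step_arm --plan '[0,0,0,0,0,0,0,0,0,0,0,0,0,0,0,0,0,0,0,0,0,0,0,0]'

```text
time_s: 14.42
ee_pos: [625.1, -4.2, 127.1]
ee_rot: [179.9, 0.0, -170.4]
force: [0.9, 3.6, 0.4]
gripper_width: 14.0
gripper_force: 15.0
```

The bar is gripped at 14 mm with 15 N. I turn it clockwise.

Call:
step_arm --plan '[0,0,0,0,0,0.11,0,0,0,0,0,0.11,0,0,0,0,0,0.11,0,0,0,0,0,0.11,0,0,0,0,0,0.11]'

```text
time_s: 14.83
ee_pos: [625.1, -4.3, 127.1]
ee_rot: [179.9, 0.0, 157.8]
force: [0.2, 2.9, 0.0]
gripper_width: 13.9
gripper_force: 15.0
```

Call:
step_arm --plan '[0,0,0,0,0,0.11,0,0,0,0,0,0.11,0,0,0,0,0,0.11,0,0,0,0,0,0.11,0,0,0,0,0,0.08]'

```text
time_s: 15.25
ee_pos: [625.1, -4.4, 127.1]
ee_rot: [180.0, -0.0, 128.1]
force: [0.5, 3.0, 0.4]
gripper_width: 13.7
gripper_force: 15.0
```

```bash
python3 -c "
from h import *
s=sensors.state();print(s['ee_rot'],s['force'],s['torque'],s['gripper_width'],s['gripper_force'])"
```

```text
[ 1.79964788e+02 -1.57868330e-02  1.28057735e+02] [0.52469969 2.9562283  0.39472742] [ 0.41869564 -0.04736252  0.01898962] 13.744013299078286 14.98817190527916
```

Call:
step_arm --plan '[0,0,0,0,0,0.06,0,0,0,0,0,0.05,0,0,0,0,0,0,0,0,0,0,0,0]'

```text
time_s: 15.58
ee_pos: [625.0, -4.4, 127.1]
ee_rot: [180.0, -0.0, 122.2]
force: [1.1, 2.7, 0.4]
gripper_width: 14.2
gripper_force: 15.1
```

```bash
python3 -c "
from h import *
s=sensors.state();print(s['ee_rot'],s['force'],s['torque'],s['gripper_width'],s['gripper_force'])"
```

```text
[ 1.79974097e+02 -8.94380256e-03  1.22159311e+02] [1.07866965 2.70609204 0.44935069] [ 0.44500922 -0.04036077  0.49884518] 14.243852828576568 15.072226524353027
```

The torque rose to 0.5 N m, so the knob is at its stop. I release and retreat.

Call:
step_arm --plan '[0,0,0,0,0,-0.02,0,0,0,0,0,0,0,0,0,0,0,0,0,0,0,0,0,0,0,0,0,0,0,0]' --hand 5

```text
time_s: 16.0
ee_pos: [624.9, -5.1, 126.8]
ee_rot: [-180.0, 0.0, 123.2]
force: [-0.0, 0.4, 0.8]
gripper_width: 44.5
gripper_force: 0.0
```

Call:
step_arm --plan '[0,0,-1,0,0,0,0,0,-3,0,0,0,0,0,-4,0,0,0,0,0,-4,0,0,0,0,0,0,0,0,0]'

```text
time_s: 16.42
ee_pos: [629.1, -5.0, 257.1]
ee_rot: [179.2, 0.6, 123.2]
force: [0.6, -0.3, 0.8]
gripper_width: 50.1
gripper_force: 0.0
```

```bash
python3 ang.py | cut -c1-90; python3 ang.py| sed 's/.*\[\([0-9, ]*\)\])$/\1/'; python3 - <<'E'
from h import *
w=viewer.grab_frame("wrist"); g=cv2.cvtColor(w["img"],cv2.COLOR_RGB2GRAY)
s=sensors.state(); print(s["ee_pos"],s["ee_rot"],s["force"])
# predicted bar-top ends if locked at 1.35 or at 0.2
for L in(1.35,1.15,.2):
    h=.350-L; print(L,[np.round(proj(w,(625+25*k*np.cos(h),-4+25*k*np.sin(h),171))).tolist() for k in(-1,1)])
m=(w["img"].max(2)<100)&(np.ptp(w["img"],axis=2)<30)
u,v=np.round(proj(w,(625,-4,171))).astype(int)
n,lab,st,ce=cv2.connectedComponentsWithStats(m[:,:].astype(np.uint8)); i=lab[v,u]; print(st[i])
for r in range(v-45,v+46,6): print(r,''.join('#' if x else '.' for x in m[r,u-60:u+61:3]))
E
```

```text
(285, [(177, np.float64(-21.5)), (178, np.float64(-17.6))], [167, 180, 191, 201, 209, 215]
(290, [(176, np.float64(-17.7)), (175, np.float64(-14.6))], [170, 182, 194, 204, 212, 218]
(295, [(175, np.float64(-28.3)), (176, np.float64(-24.1))], [173, 185, 197, 207, 215, 221]
(300, [(174, np.float64(-24.5)), (175, np.float64(-20.7))], [175, 188, 199, 210, 218, 224]
[627.61362737  -4.95317072 253.22105547]
162, 190, 200, 190, 181, 178, 178, 179, 156, 116, 107, 115, 118, 114, 101, 92, 93, 94, 97, 99, 98, 96, 94, 92, 77, 58, 51, 50, 50, 49, 48
159, 185, 191, 186, 181, 179, 163, 131, 124, 125, 120, 107, 96, 92, 92, 92, 92, 93, 96, 103, 106, 100, 95, 93, 84, 64, 52, 50, 49, 49, 48
194, 201, 207, 205, 191, 143, 105, 98, 98, 102, 111, 120, 117, 102, 93, 92, 103, 119, 126, 125, 113, 99, 95, 93, 81, 61, 51, 49, 48, 49, 48
190, 194, 191, 160, 112, 101, 107, 117, 125, 128, 129, 128, 118, 100, 93, 98, 112, 121, 124, 126, 118, 102, 95, 93, 88, 69, 53, 49, 48, 48, 48, 46
[625.98272984  -4.90638677 249.97436321]
[624.93093717  -4.85094209 247.76048988] [1.79936318e+02 4.33366355e-02 1.23172946e+02] [-0
[... 205 characters left out ...]
..........
174 ..................#......................
180 .........................................
186 ...................####..................
192 .........................................
198 .........................................
204 ..................##.....................
210 ..................#####..................
216 ..................#####..................
222 ..................#####..................
228 ..................#####..................
234 ...###.............####.............#....
240 .######............................######
246 #######.............................#.###
252 ######..............................#####
258 #######............................######
```

The panel edge is unchanged at level, and the bar lies along its locked direction. The robot is clear, so I hand in.

```bash
python3 -c "
from h import *
print(env.job_done())"
```

```text
the job is handed in; nothing more can be done
None
```

I levelled the panel (about 0 rad by camera), turned the knob clockwise to its locked stop (about 1.35 rad), moved the arm clear and handed in the job at about 17 s; no verdict was returned.

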